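# Feed the desk grinder with a scoop and hold its key at half travel

## Task

Make chocolate for the coffee break: with the scoop (not with the fingers) take some of the four lumps from the tray and tip at least three of them into the grinder's bowl, then lay the scoop flat on the desk and let go of it. Then press the grinder's spring-loaded key with the fingers half way down, the slow speed, never down to the bottom and not before the lumps are in, and finish while still holding it there. Do not knock the other things on the desk about.

Things in the scene. Friction and masses are not known exactly. Their poses are not given: they have to be found in the camera images.
- tray: White open tray fixed to the desk, 180 (x) x 100 (y) x 30 mm high, glazed, walls and floor 5 mm thick (inside 170 x 90 mm, 25 mm deep). Origin: centre of the underside; x along its length. At the start its -x half (the end towards the robot) is empty and the lumps lie in its +x half.
- scoop: Loose steel scoop, about 100 g, lying flat. Pan floor 60 (x) x 76 (y) x 1.6 mm, open in front (+x); rear wall 30 mm high, side walls 26 mm high, ending 18 mm short of the lip. Black handle bar 90 mm long, 14 mm wide (y), 16 mm thick, rising backwards (-x) at 40 degrees from the rear wall to 95 mm behind, 94 mm above the origin. Origin: centre of the pan's underside; x to the lip, z up.
- scoop_grip (a point): Point in the middle of the scoop's handle at which to pinch it across its 14 mm width: 62 mm behind and 58 mm above the scoop's origin; axes as the scoop's.
- scoop_lip (a point): Middle of the scoop's front edge, on the underside: 30 mm ahead of the scoop's origin; axes as the scoop's.
- grinder: White desk grinder fixed to the desk: base 120 (x) x 200 (y) x 30 mm, an open round metal bowl on its +y end and a round upright key on its -y end, 106 mm apart. Origin: centre of the underside; z up.
- bowl_mouth (a point): Centre of the grinder bowl's mouth, level with its rim: 98 mm above the desk, 98 mm clear across inside at the rim (86 mm at the floor); wall 3 mm.
- bowl_middle (a point): Point on the grinder bowl's axis, 42 mm below the mouth and 22 mm above the inner floor; a hub of 24 mm diameter stands 6 mm above the floor in the middle.
- key (a joint): Travel of the grinder's spring-loaded key, a grey upright plunger of 36 mm diameter that stands out of a white collar: 0 = up, 0.020 m = all the way down. It goes straight down; the spring resists with 2 N at the top, 4 N half way and 6 N at the bottom and lifts the key as soon as it is let go.
- key_top (a point): Centre of the key's flat top face (moves with the key): 98 mm above the desk when up, level with the bowl's rim.
- mug: Empty white mug, 80 mm across, 90 mm high, handle at one side. Origin: centre of the underside. Not part of the job.
- plant: Small succulent in a terracotta pot, 76 mm across, 110 mm high. Origin: centre of the underside. Not part of the job.
- mouse: White computer mouse, 105 x 60 x 28 mm. Origin: centre of the underside. Not part of the job.
- stapler: Stapler, 130 x 34 x 50 mm. Origin: centre of the underside. Not part of the job.
- tape: Roll of clear tape lying flat, 52 mm across, 19 mm high. Origin: centre of the underside. Not part of the job.
- lump0: A loose rounded dark lump of chocolate, 30 mm long and 24 mm thick, 10 g; one of four alike, smooth: it slides off a steel pan tipped by 30 degrees. Origin: its centre; x along its length.
- lump1: A loose rounded dark lump of chocolate, 30 mm long and 24 mm thick, 10 g; one of four alike, smooth: it slides off a steel pan tipped by 30 degrees. Origin: its centre; x along its length.
- lump2: A loose rounded dark lump of chocolate, 30 mm long and 24 mm thick, 10 g; one of four alike, smooth: it slides off a steel pan tipped by 30 degrees. Origin: its centre; x along its length.
- lump3: A loose rounded dark lump of chocolate, 30 mm long and 24 mm thick, 10 g; one of four alike, smooth: it slides off a steel pan tipped by 30 degrees. Origin: its centre; x along its length.

How it is judged:
On the way, in this order (a step that is already met when the one before it is completed fails the run):
1. at least three lumps lie in the grinder's bowl (distance between any of lump0, lump1 and bowl_middle below 0.046 m and distance between any of lump0, lump2 and bowl_middle below 0.046 m and distance between any of lump0, lump3 and bowl_middle below 0.046 m and distance between any of lump1, lump2 and bowl_middle below 0.046 m and distance between any of lump1, lump3 and bowl_middle below 0.046 m and distance between any of lump2, lump3 and bowl_middle below 0.046 m), for 0.2 s.
2. the scoop lies flat on the desk, let go (height (world z) of scoop below 0.012 m and angle between scoop's own z axis and vertical below 0.2 rad and linear speed of scoop below 0.03 m/s and contact force between scoop and the arm below 0.2 N and contact force between scoop and the fingers below 0.2 N), for 0.2 s.
3. the key is held about half way down by the fingers (all of step 2 and value of joint key between 0.006 and 0.014 m and contact force between key_c0 and the fingers above 1 N), for 0.5 s.
At the end, for the whole second after the job is handed in: At least three lumps lie inside the grinder's bowl (within 46 mm of its middle point), the scoop lies flat on the desk (within 0.2 rad and 12 mm) untouched by the robot, and the fingers hold the key steady, pressing with over 1 N, at 6 to 14 mm of its 20 mm travel (all of step 1 and all of step 3 and velocity of joint key between -0.01 and 0.01 m/s); the arm keeps its last pose, push and grip.
It fails at once if the key is pressed right down (over 18 mm) (value of joint key above 0.018 m).
It fails at once if the key is pressed (over 5 mm) before three lumps are in the bowl (value of joint key above 0.005 m and not (distance between any of lump0, lump1 and bowl_middle below 0.046 m and distance between any of lump0, lump2 and bowl_middle below 0.046 m and distance between any of lump0, lump3 and bowl_middle below 0.046 m and distance between any of lump1, lump2 and bowl_middle below 0.046 m and distance between any of lump1, lump3 and bowl_middle below 0.046 m and distance between any of lump2, lump3 and bowl_middle below 0.046 m)).
It fails at once if a lump is handled with the fingers (over 3 N) (contact force between any of lump0, lump1, lump2, lump3 and the fingers above 3 N).
It fails at once if a bystander is displaced by more than 30 mm or tipped (distance of any of mug, plant, mouse, stapler, tape from where it was at the start of the episode above 0.03 m or angle between any of mug, plant, mouse, stapler, tape's own z axis and vertical above 0.5 rad).
It also fails if it takes over 72 s, if anything falls off the work surface, if the arm or the gripper's body presses on something with over 40 N, if the wrist force passes 120 N, or if a joint passes its speed limit or range.

## Robot

A 6-joint arm with a two-finger parallel gripper is mounted at the origin on the work surface. World frame = base frame: x ahead of the robot, y to its left, z up, the work surface at z = 0. Lengths are in m, angles in rad, forces in N, time in s.
With the tool pointing down it reaches from about 0.425 to 0.95 m from the base axis. Payload 3.5 kg.
Tool frame: the origin (TCP) lies between the finger pads; the fingertips stand 14 mm ahead of it and the grasp point (between the pads) lies 5 mm behind it; z points along the fingers, y is the line along which they close (so a half turn about z gives the same grasp; the last joint's range is limited). The gripper opens to 85 mm and grips with 20 to 120 N. Pads are 22 mm wide; open, the fingers measure 114 mm over their backs; the gripper's body (76 mm by 85 mm) begins 54 mm behind the grasp point. The pads swing forward as they close: fully open they stand 13 mm farther back than shut.
Start: joints at [-1.437, 0.286, 1.577, -0, 1.279, -0.15], TCP at [0.189, -0.648, 0.245] pointing down, gripper open.
Joint ranges: [-2.77, 2.77], [-0.9, 2.22], [0.21, 2.48], [-1.53, 4.67], [0.24, 2.81], [-2.84, 2.84]. Speed limits (rad/s): [2.79, 2.79, 3.14, 3.14, 3.14, 3.14].

## Interface

Orientations are given as a unit quaternion [x, y, z, w].
In Python, from plant import * gives the robot as it stands.
- The arm moves only by the tool step_arm, never from a script. Its argument "commands" is a list of rows, each an object of numbers: "gripper": the gripper's target within -1 to 1 (shut at 1, half-way at 0, fully open at -1); "x", "y", "z": the shift along the tool's x, y, z in mm; "spin": the turn about the tool's z in degrees. A call has exactly 10 rows; each row shifts and turns the commanded pose from where the row before left it, along the tool's axes as they then stand; what a row does not reach is not made up. A row lasts 1/10 s, in which the tool goes at most 50 mm and 8.59 degrees, less where a joint would pass 70% of its speed; a pose out of reach is approached as far as the arm can. A call with a gripper value outside its range is refused whole. The fingers move at their own pace and stop on an object; "force" is the grip in N (left out, the last holds). Time passes only in rows, so rows that do not move let the fingers close, or fill a call up. It gives the time, the measured TCP pose, the force, the opening and the grip force at its end, in the units of the state.
- get_state(): the state, without advancing time (a new reading comes with each control period).
- read_camera(name): name is "scene" or "top" or "wrist"; returns a dict with "color" (400x640x3 uint8, red, green, blue), "z_map" (400x640 float32, m along the optical axis (not along the pixel's ray), 0 where there is no reading), "fx", "fy", "cx", "cy" (pixels), "eye" and "attitude" of the camera in the world; the wrist camera has in their place "mount" (4x4, takes a point from camera to tool coordinates, whose origin is the TCP and whose axes are the flange's). Camera axes: x right, y up, looking along -z (the intrinsics and any distortion apply to the point x, -y, -z); pixel columns grow to the right and rows downward; lengths in m; the calibration is good to about 2 mm. A picture is of the moment at which its call begins: read the wrist's pose just before it.
- sign_off(): hands the job in; it is judged then, once.
The state is a dict: "time": time; "qpos": joint angles; "dq": joint speeds; "joint_efforts": joint torques, N m; "eef_pos": TCP position; "tcp_rot": TCP orientation; "contact_force": force on the tool from outside, world axes, zero at the start; "wrist_torque": the same for the moment, N m; "opening": opening from 0.0 (shut) to 1.0 (fully open); "finger_force": force on a finger pad.
Only numpy, scipy, OpenCV 4.12 (cv2) and the standard library are available. Lean on these libraries where they do the work, as an engineer would, in place of code of your own. Each camera call takes 0.05 s, during which the arm holds its last target. There are 200 camera calls.

## Working session

There is one attempt and no reset: what is moved stays moved. The work goes in short steps, Python scripts to look and compute and a tool call to move; the robot and the scene stay as the last step left them, time stands still between calls to the robot, and variables do not carry over. Pictures are saved under pics/ and viewed, at most 10 in all, crops included, and the job is handed in when it is done.

Besides the shell and the picture viewer there is one more tool, called after "Call:" in YAML: its name, and indented under it one key for each argument. step_arm: Moves the arm, as the interface text tells. Its arguments: {"type":"object","properties":{"commands":{"type":"array"},"force":{"type":"number"}},"required":["commands"]}

```bash
ls; mkdir -p pics
cat > h.py <<'E'
from plant import *
import numpy as np, cv2
from scipy.spatial.transform import Rotation as R
def grab(n):
    s=get_state(); c=read_camera(n); c['s']=s; return c
def cloud(c):
    h,w=c['z_map'].shape; u,v=np.meshgrid(np.arange(w),np.arange(h)); d=c['z_map']
    p=np.stack([(u-c['cx'])/c['fx']*d,-(v-c['cy'])/c['fy']*d,-d],-1)
    if 'mount' in c:
        M=np.array(c['mount']); p=p@M[:3,:3].T+M[:3,3]
        return p@R.from_quat(c['s']['tcp_rot']).as_matrix().T+c['s']['eef_pos']
    A=np.array(c['attitude']); A=R.from_quat(A).as_matrix() if A.shape==(4,) else A[:3,:3]
    return p@A.T+np.array(c['eye'])
def save(c,f): cv2.imwrite('pics/'+f,c['color'][...,::-1])
E
python3 - <<'E'
from h import *
c=grab('top'); print({k:v for k,v in c.items() if k not in('color','z_map')})
P=cloud(c); save(c,'top0.png'); np.save('top0.npy',P)
c=grab('scene'); save(c,'scene0.png'); np.save('scene0.npy',cloud(c)); print(c['eye'],c['attitude'])
E
```

```text
pics
{'fx': 440.17464786694234, 'fy': 440.17464786694234, 'cx': 326.42443167796785, 'cy': 200.04448514270916, 'eye': array([0.44190311, 0.02980992, 1.43040274]), 'attitude': array([ 0.02261389, -0.02640684, -0.69960247,  0.71368598]), 's': {'time': 0.0, 'qpos': array([-1.43699874e+00,  2.87162649e-01,  1.57818551e+00,  6.74580158e-06,
        1.27858899e+00, -1.49997383e-01]), 'dq': array([ 0.00240008, -0.00034875, -0.00089326, -0.00098081, -0.00228673,
       -0.00053493]), 'joint_efforts': array([-6.21084509e-04, -4.05981159e+01, -2.92626840e+01, -1.62815945e-04,
        5.70753735e-03,  5.33533964e-06]), 'eef_pos': array([ 0.1889478 , -0.64736402,  0.24394454]), 'tcp_rot': array([ 9.89948890e-01,  1.41420721e-01,  1.27236546e-05, -1.17218253e-03]), 'contact_force': array([ 0.22493191, -0.18767264,  0.54324895]), 'wrist_torque': array([ 0.01672575,  0.03189207, -0.00656899]), 'finger_force': 0.0, 'opening': 1.0003290618352976}}
[1.07802676 0.34356036 0.93671038] [0.15930629 0.26088015 0.82064205 0.48281432]
```

View pics/top0.png

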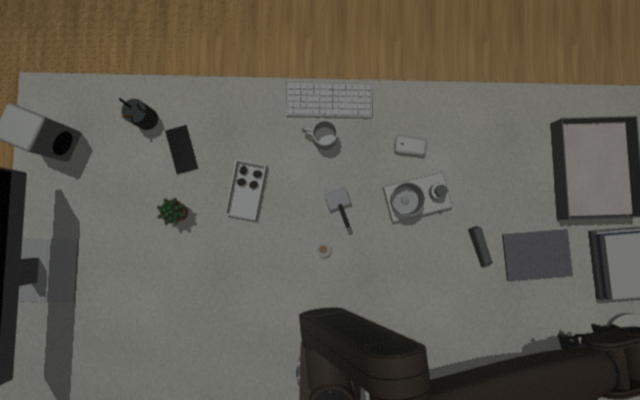

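View pics/scene0.png

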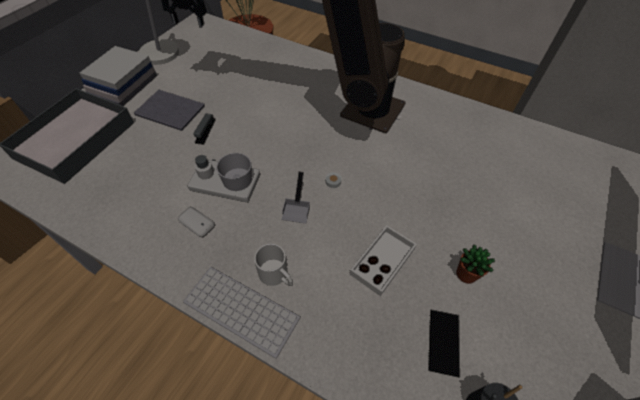

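The top view looks straight down, with +x up and +y left. The tray corners are at about (237,161), (267,165), (256,221) and (228,216). The scoop pan is at (338,199), its handle end at (350,232), the bowl at (407,200) and the key at (438,190).

Run:
```python
from h import *
P=np.load('top0.npy'); S=np.load('scene0.npy'); im=cv2.imread('pics/top0.png')
cv2.imwrite('pics/crop0.png',cv2.resize(im[150:250,215:465],None,fx=3.2,fy=3.2,interpolation=cv2.INTER_CUBIC))
for n,(u,v) in dict(desk=(290,230),tr1=(238,162),tr2=(267,165),tr3=(257,220),tr4=(229,216),pan=(338,199),hend=(350,231),hmid=(345,219),bowl=(407,200),key=(438,189)).items(): print(n,P[v,u].round(3))
def blob(name,Q,m):
    p=Q[m][:,:2].astype(np.float32); 
    (c,wh,a)=cv2.minAreaRect(p); print(name,len(p),np.round(c,3),np.round(wh,3),round(a,1),'mean',Q[m].mean(0).round(3))
for nm,Q in (('top',P),('scn',S)):
    x,y,z=Q[...,0],Q[...,1],Q[...,2]
    k=P[189,438]; b=P[200,407]
    blob(nm+' key',Q,(np.hypot(x-k[0],y-k[1])<.035)&(abs(z-.098)<.006))
    blob(nm+' rim',Q,(np.hypot(x-b[0],y-b[1])<.065)&(abs(z-.098)<.006))
    t=P[190,247]
    blob(nm+' trayrim',Q,(abs(x-t[0])<.13)&(abs(y-t[1])<.09)&(z>.022)&(z<.036))
    blob(nm+' base',Q,(np.hypot(x-b[0],y-b[1]+.05)<.13)&(abs(z-.03)<.006))
    h=P[219,345]
    m=(abs(x-h[0])<.09)&(abs(y-h[1])<.06)&(z>.035)&(z<.11); blob(nm+' handle',Q,m)
    for lo in (.04,.06,.08): 
        mm=m&(z>lo)&(z<lo+.02); print(mm.sum(),Q[mm].mean(0).round(3))
```

```text
desk [ 0.442  0.139 -0.002]
tr1 [0.658 0.311 0.017]
tr2 [ 0.653  0.221 -0.005]
tr3 [0.472 0.247 0.   ]
tr4 [0.483 0.338 0.001]
pan [ 0.545 -0.014  0.002]
hend [ 0.442 -0.055 -0.001]
hmid [ 0.479 -0.035  0.079]
bowl [ 0.544 -0.231  0.044]
key [ 0.576 -0.317  0.093]
top key 105 [ 0.571 -0.325] [0.033 0.034] 24.1 mean [ 0.571 -0.325  0.097]
top rim 113 [ 0.545 -0.223] [0.101 0.101] 1.0 mean [ 0.546 -0.226  0.097]
top trayrim 481 [0.567 0.283] [0.102 0.18 ] 80.6 mean [0.581 0.28  0.028]
top base 1457 [ 0.554 -0.268] [0.122 0.2  ] 14.9 mean [ 0.553 -0.264  0.03 ]
top handle 114 [ 0.489 -0.031] [0.076 0.014] 19.1 mean [ 0.488 -0.031  0.067]
32 [ 0.507 -0.025  0.049]
39 [ 0.484 -0.032  0.07 ]
34 [ 0.464 -0.039  0.086]
scn key 94 [ 0.574 -0.326] [0.034 0.034] 19.6 mean [ 0.575 -0.324  0.098]
scn rim 158 [ 0.545 -0.222] [0.104 0.1  ] 38.0 mean [ 0.544 -0.223  0.096]
scn trayrim 701 [0.569 0.283] [0.101 0.183] 80.7 mean [0.588 0.281 0.028]
scn base 989 [ 0.558 -0.266] [0.126 0.199] 13.1 mean [ 0.575 -0.259  0.03 ]
scn handle 159 [ 0.494 -0.03 ] [0.075 0.015] 19.4 mean [ 0.495 -0.029  0.063]
60 [ 0.509 -0.024  0.05 ]
57 [ 0.485 -0.031  0.071]
29 [ 0.47  -0.038  0.086]
```

View pics/crop0.png

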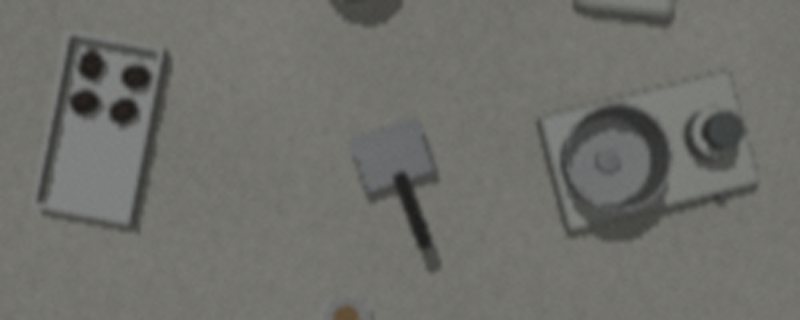

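Both cameras agree:

| Item | Position (m) | Yaw |
|---|---|---|
| Key | (0.572, -0.325) | – |
| Bowl | (0.545, -0.2225) | – |
| Tray centre | (0.568, 0.283) | -9.4° |
| Scoop grip | about (0.487, -0.0305) | 19.2° |

The key and bowl come out 106 mm apart, as specified. Next I go to the scoop.

Call:
step_arm:
  commands:
    - {"gripper": -1, "x": 30.6, "y": -34}
    - {"gripper": -1, "x": 30.6, "y": -34}
    - {"gripper": -1, "x": 30.6, "y": -34}
    - {"gripper": -1, "x": 30.6, "y": -34}
    - {"gripper": -1, "x": 30.6, "y": -34}
    - {"gripper": -1, "x": 30.6, "y": -34}
    - {"gripper": -1, "x": 30.6, "y": -34}
    - {"gripper": -1, "x": 30.6, "y": -34}
    - {"gripper": -1, "x": 30.6, "y": -34}
    - {"gripper": -1, "x": 30.6, "y": -34}

```text
invalid input
```

Call:
step_arm:
  commands:
    - {"gripper": -1, "x": 30.6, "y": -34}
    - {"gripper": -1, "x": 30.6, "y": -34}
    - {"gripper": -1, "x": 30.6, "y": -34}
    - {"gripper": -1, "x": 30.6, "y": -34}
    - {"gripper": -1, "x": 30.6, "y": -34}
    - {"gripper": -1, "spin": -2.9}
    - {"gripper": -1, "z": 40}
    - {"gripper": -1}
    - {"gripper": -1}
    - {"gripper": -1}

```text
invalid input
```

```bash
cat >> h.py <<'E'
def st():
    s=get_state(); q=s['tcp_rot']; X=R.from_quat(q).as_matrix()
    print('t',round(s['time'],2),'p',(s['eef_pos']*1e3).round(1),'yaw',np.degrees(np.arctan2(X[1,0],X[0,0])).round(2),'F',s['contact_force'].round(1),'op',round(s['opening'],3),'ff',round(s['finger_force'],1)); return s,X
def to(x,y,z,yaw=None):
    """shift in tool mm to reach world mm"""
    s,X=st(); d=X.T@(np.array([x,y,z])-s['eef_pos']*1e3); print('shift',d.round(1))
    if yaw is not None: print('spin',-(yaw-np.degrees(np.arctan2(X[1,0],X[0,0]))))
E
python3 - <<'E'
from h import *
to(487,-30.5,53,19.2)
c=grab('wrist'); save(c,'w1.png'); Q=cloud(c); x,y,z=Q[...,0],Q[...,1],Q[...,2]
m=(abs(x-.487)<.06)&(abs(y+.03)<.05)&(z>.045)&(z<.11)&(c['z_map']>0)
print(m.sum(),cv2.minAreaRect(Q[m][:,:2].astype(np.float32)))
for lo in np.arange(.045,.1,.01):
    mm=m&(z>lo)&(z<lo+.01)
    if mm.any(): print(lo,mm.sum(),Q[mm].mean(0).round(4))
E
```

```text
t 0.1 p [ 188.9 -647.4  244. ] yaw 16.26 F [-0.1 -0.8  0.4] op 0.999 ff 0.0
shift [ 458.8 -508.4  192.3]
spin -2.9406489424975994
0 ((0.0, 0.0), (0.0, 0.0), 0.0)
```

View pics/w1.png

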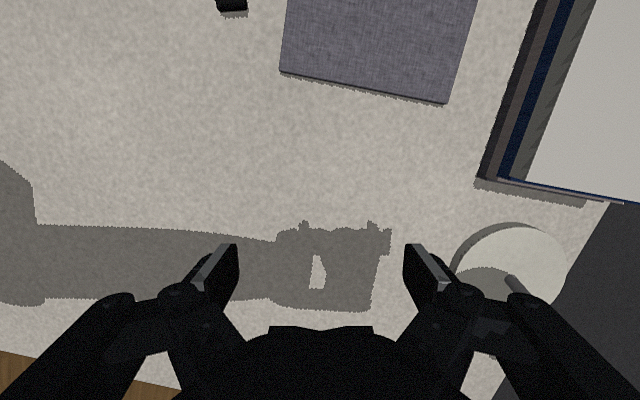

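The wrist picture still shows the start pose, with the fingers at (220,270) and (430,270). Both moves were refused, probably because every row needs all five keys.

Call:
step_arm:
  commands:
    - {"gripper": -1, "x": 30.6, "y": -34, "z": 0, "spin": 0}
    - {"gripper": -1, "x": 30.6, "y": -34, "z": 0, "spin": 0}
    - {"gripper": -1, "x": 30.6, "y": -34, "z": 0, "spin": 0}
    - {"gripper": -1, "x": 30.6, "y": -34, "z": 0, "spin": 0}
    - {"gripper": -1, "x": 30.6, "y": -34, "z": 0, "spin": 0}
    - {"gripper": -1, "x": 30.6, "y": -34, "z": 0, "spin": 0}
    - {"gripper": -1, "x": 30.6, "y": -34, "z": 0, "spin": 0}
    - {"gripper": -1, "x": 30.6, "y": -34, "z": 0, "spin": 0}
    - {"gripper": -1, "x": 30.6, "y": -34, "z": 0, "spin": 0}
    - {"gripper": -1, "x": 30.6, "y": -34, "z": 0, "spin": 0}

```text
time: 1.15
eef_pos: [0.3879, -0.234, 0.2452]
tcp_rot: [0.99, 0.141, 0.0, 0.0]
contact_force: [0.4, -0.2, -0.3]
opening: 1.001
finger_force: 0.0
```

Call:
step_arm:
  commands:
    - {"gripper": -1, "x": 30.6, "y": -34, "z": 0, "spin": 0}
    - {"gripper": -1, "x": 30.6, "y": -34, "z": 0, "spin": 0}
    - {"gripper": -1, "x": 30.6, "y": -34, "z": 0, "spin": 0}
    - {"gripper": -1, "x": 30.6, "y": -34, "z": 0, "spin": 0}
    - {"gripper": -1, "x": 30, "y": -34, "z": 0, "spin": 0}
    - {"gripper": -1, "x": 0, "y": 0, "z": 20, "spin": -2.9}
    - {"gripper": -1, "x": 0, "y": 0, "z": 20, "spin": 0}
    - {"gripper": -1, "x": 0, "y": 0, "z": 0, "spin": 0}
    - {"gripper": -1, "x": 0, "y": 0, "z": 0, "spin": 0}
    - {"gripper": -1, "x": 0, "y": 0, "z": 0, "spin": 0}

```text
time: 2.15
eef_pos: [0.4869, -0.0305, 0.2066]
tcp_rot: [0.986, 0.166, 0.001, 0.0]
contact_force: [0.7, -0.3, 0.7]
opening: 1.0
finger_force: 0.0
```

Run:
```python
from h import *
to(487,-30.5,53,19.2)
c=grab('wrist'); save(c,'w2.png'); Q=cloud(c); x,y,z=Q[...,0],Q[...,1],Q[...,2]
m=(abs(x-.487)<.06)&(abs(y+.03)<.05)&(z>.045)&(z<.11)&(c['z_map']>0)
print(m.sum(),cv2.minAreaRect(Q[m][:,:2].astype(np.float32)))
for lo in np.arange(.045,.1,.01):
    mm=m&(z>lo)&(z<lo+.01)
    if mm.any(): print(lo,mm.sum(),Q[mm].mean(0).round(4))
```

```text
t 2.15 p [486.9 -30.5 206.6] yaw 19.12 F [ 0.7 -0.3  0.7] op 1.0 ff 0.0
shift [-1.000e-01 -1.000e-01  1.536e+02]
spin -0.08299805546768724
1005 ((0.4852127432823181, -0.03377501666545868), (0.06783107668161392, 0.013502144254744053), 18.974864959716797)
0.045 183 [ 0.5101 -0.0252  0.0501]
0.055 189 [ 0.4988 -0.0291  0.0602]
0.065 202 [ 0.4874 -0.0328  0.0702]
0.07500000000000001 246 [ 0.4729 -0.0378  0.0805]
0.085 185 [ 0.4655 -0.0404  0.0886]
```

View pics/w2.png

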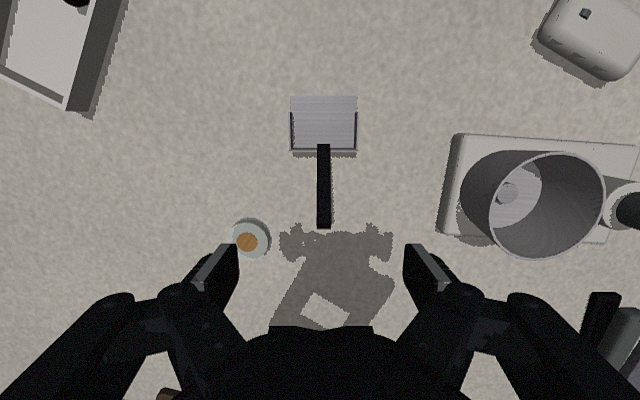

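The handle appears upright at (323,187), aligned with the tool. The tape roll at (250,240) is lower than the fingertips will be, so I descend and grip.

Call:
step_arm:
  commands:
    - {"gripper": -1, "x": 2, "y": 1.5, "z": 30, "spin": 0}
    - {"gripper": -1, "x": 0, "y": 0, "z": 40, "spin": 0}
    - {"gripper": -1, "x": 0, "y": 0, "z": 40, "spin": 0}
    - {"gripper": -1, "x": 0, "y": 0, "z": 30, "spin": 0}
    - {"gripper": -1, "x": 0, "y": 0, "z": 13.6, "spin": 0}
    - {"gripper": -1, "x": 0, "y": 0, "z": 0, "spin": 0}
    - {"gripper": 1, "x": 0, "y": 0, "z": 0, "spin": 0}
    - {"gripper": 1, "x": 0, "y": 0, "z": 0, "spin": 0}
    - {"gripper": 1, "x": 0, "y": 0, "z": 0, "spin": 0}
    - {"gripper": 1, "x": 0, "y": 0, "z": 0, "spin": 0}
  force: 20

```text
time: 3.2
eef_pos: [0.4895, -0.031, 0.053]
tcp_rot: [0.986, 0.167, 0.001, 0.001]
contact_force: [0.5, -0.4, 0.8]
opening: 0.332
finger_force: 0.0
```

Call:
step_arm:
  commands:
    - {"gripper": 1, "x": 0, "y": 0, "z": 0, "spin": 0}
    - {"gripper": 1, "x": 0, "y": 0, "z": 0, "spin": 0}
    - {"gripper": 1, "x": 0, "y": 0, "z": 0, "spin": 0}
    - {"gripper": 1, "x": 0, "y": 0, "z": 0, "spin": 0}
    - {"gripper": 1, "x": 0, "y": 0, "z": -10, "spin": 0}
    - {"gripper": 1, "x": 0, "y": 0, "z": -20, "spin": 0}
    - {"gripper": 1, "x": 0, "y": 0, "z": -20, "spin": 0}
    - {"gripper": 1, "x": 0, "y": 0, "z": 0, "spin": 0}
    - {"gripper": 1, "x": 0, "y": 0, "z": 0, "spin": 0}
    - {"gripper": 1, "x": 0, "y": 0, "z": 0, "spin": 0}

```text
time: 4.2
eef_pos: [0.4876, -0.0305, 0.1004]
tcp_rot: [0.986, 0.166, -0.001, -0.001]
contact_force: [0.1, -0.3, -1.7]
opening: 0.162
finger_force: 20.4
```

```bash
cat >> h.py <<'E'
def pan(c,zmin=.02,zmax=.3,show=True):
    """scoop points in tool-yaw frame relative to the TCP: x fwd, y left, z up (mm)"""
    s=c['s']; X=R.from_quat(s['tcp_rot']).as_matrix(); a=np.arctan2(X[1,0],X[0,0])
    Q=cloud(c)-s['eef_pos']; f=np.stack([Q[...,0]*np.cos(a)+Q[...,1]*np.sin(a),-Q[...,0]*np.sin(a)+Q[...,1]*np.cos(a),Q[...,2]],-1)*1e3
    f[c['z_map']<=0]=np.nan; return f
E
python3 - <<'E'
from h import *
st(); c=grab('wrist'); save(c,'w3.png'); f=pan(c)
m=(abs(f[...,1])<30)&(f[...,2]>-90)&(f[...,2]<-20)&(f[...,0]>25)&(f[...,0]<110)
for lo in range(25,110,8):
    mm=m&(f[...,0]>=lo)&(f[...,0]<lo+8)
    if mm.any(): print(lo,mm.sum(),np.median(f[mm],0).round(1))
E
```

```text
t 4.2 p [487.6 -30.5 100.4] yaw 19.16 F [ 0.1 -0.3 -1.7] op 0.162 ff 20.4
25 158 [ 32.4  -7.5 -23. ]
33 1772 [ 34.6  -1.4 -50.5]
41 1166 [ 45.1  -0.1 -51.5]
49 1173 [ 52.8  -0.1 -51.4]
57 1236 [ 60.8  -0.  -51.5]
65 1347 [ 69.3  -0.  -51.5]
73 1331 [ 77.   -0.  -51.5]
81 1414 [ 85.   -0.  -51.6]
89 504 [ 90.6  -0.  -51.5]
```

View pics/w3.png

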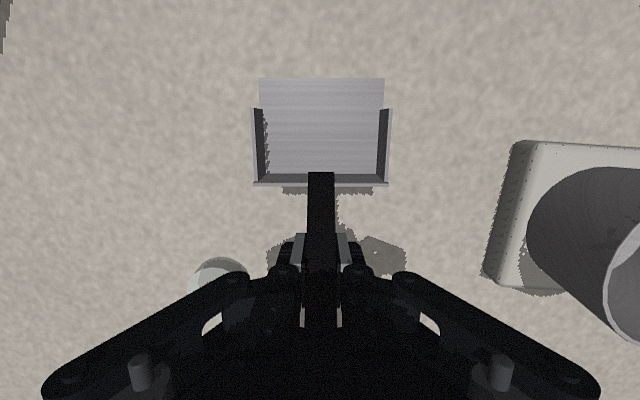

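The scoop is held flat at 20 N: the pan floor reads -51.5 mm all along, with the lip 93 mm ahead of the TCP. I carry it to the tray.

Call:
step_arm:
  commands:
    - {"gripper": 1, "x": 0, "y": 0, "z": -10, "spin": 7.15}
    - {"gripper": 1, "x": 0, "y": 0, "z": -10, "spin": 7.15}
    - {"gripper": 1, "x": 0, "y": 0, "z": 0, "spin": 7.15}
    - {"gripper": 1, "x": 0, "y": 0, "z": 0, "spin": 7.15}
    - {"gripper": 1, "x": -12, "y": -40, "z": 0, "spin": 0}
    - {"gripper": 1, "x": -12, "y": -42, "z": 0, "spin": 0}
    - {"gripper": 1, "x": -12, "y": -42, "z": 0, "spin": 0}
    - {"gripper": 1, "x": -12, "y": -42, "z": 0, "spin": 0}
    - {"gripper": 1, "x": -12, "y": -42, "z": 0, "spin": 0}
    - {"gripper": 1, "x": -12, "y": -42, "z": 0, "spin": 0}
  force: 60

```text
time: 5.25
eef_pos: [0.4574, 0.2292, 0.1205]
tcp_rot: [0.997, -0.082, -0.001, 0.0]
contact_force: [0.9, 0.1, -1.0]
opening: 0.154
finger_force: 61.9
```

Call:
step_arm:
  commands:
    - {"gripper": 1, "x": -12, "y": -42, "z": 0, "spin": 0}
    - {"gripper": 1, "x": -1, "y": -30, "z": 0, "spin": 0}
    - {"gripper": 1, "x": 0, "y": 0, "z": 0, "spin": 0}
    - {"gripper": 1, "x": 0, "y": 0, "z": 0, "spin": 0}
    - {"gripper": 1, "x": 0, "y": 0, "z": 0, "spin": 0}
    - {"gripper": 1, "x": 0, "y": 0, "z": 0, "spin": 0}
    - {"gripper": 1, "x": 0, "y": 0, "z": 0, "spin": 0}
    - {"gripper": 1, "x": 0, "y": 0, "z": 0, "spin": 0}
    - {"gripper": 1, "x": 0, "y": 0, "z": 0, "spin": 0}
    - {"gripper": 1, "x": 0, "y": 0, "z": 0, "spin": 0}

```text
time: 6.25
eef_pos: [0.4577, 0.3006, 0.1218]
tcp_rot: [0.997, -0.082, 0.0, -0.0]
contact_force: [0.6, 0.2, -0.8]
opening: 0.151
finger_force: 61.8
```

Run:
```python
from h import *
to(456.5,301.5,118,-9.4); c=grab('wrist'); save(c,'w4.png'); f=pan(c); Q=cloud(c)
z=Q[...,2]; ok=c['z_map']>0
m=ok&(z>.025)&(z<.034)&(f[...,0]>-10)&(abs(f[...,1])<80)
print('rim',m.sum(),cv2.minAreaRect(f[m][:,:2].astype(np.float32)))
fl=ok&(abs(z-.005)<.004)&(f[...,0]>60)&(f[...,0]<190)&(abs(f[...,1])<42); print('floor',np.median(f[fl],0), np.median(z[fl]))
col=c['color'].max(-1); l=ok&(z>.012)&(z<.036)&(f[...,0]>95)&(f[...,0]<205)&(abs(f[...,1])<44)&(col<70)
n,lab,sts,cen=cv2.connectedComponentsWithStats(l.astype(np.uint8))
for i in range(1,n):
    if sts[i,4]>60: p=f[lab==i]; print('lump',sts[i,4],((p.max(0)+p.min(0))/2).round(1),(p.max(0)-p.min(0)).round(1))
pm=ok&(abs(f[...,2]+51.5)<6)&(f[...,0]>35)&(f[...,0]<100)&(abs(f[...,1])<45)
for lo in (36,55,75,88):
    mm=pm&(f[...,0]>=lo)&(f[...,0]<lo+6); print(np.median(f[mm],0).round(1))
```

```text
t 6.25 p [457.7 300.6 121.8] yaw -9.46 F [ 0.6  0.2 -0.8] op 0.151 ff 61.8
shift [-1.4 -0.7  3.8]
spin -0.06170343467920958
rim 3021 ((111.76165771484375, 0.66497802734375), (100.67259216308594, 71.9941635131836), 89.82252502441406)
floor [ 120.84173104    0.29577416 -117.15854784] 0.00467089476133261
lump 1227 [134.   20.8 -98.9] [25.1 27.9 14.6]
lump 1217 [132.9 -19.1 -98.5] [27.  27.  15.4]
[ 39.1  -0.3 -51.4]
[ 58.1   0.  -51.4]
[ 78.   -0.3 -51.4]
[ 89.9  -0.3 -51.4]
```

View pics/w4.png

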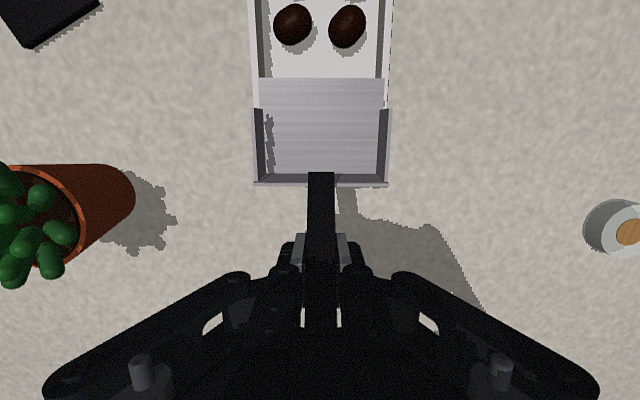

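The tray is centred to within 0.7 mm and aligned. The near lumps sit at (292,25) and (347,25), ±20 mm sideways, so they are inside the pan width. I lower into the empty half.

Call:
step_arm:
  commands:
    - {"gripper": 1, "x": 0, "y": -0.6, "z": 20, "spin": 0}
    - {"gripper": 1, "x": 0, "y": 0, "z": 20, "spin": 0}
    - {"gripper": 1, "x": 0, "y": 0, "z": 12, "spin": 0}
    - {"gripper": 1, "x": 0, "y": 0, "z": 6, "spin": 0}
    - {"gripper": 1, "x": 0, "y": 0, "z": 3, "spin": 0}
    - {"gripper": 1, "x": 0, "y": 0, "z": 1.5, "spin": 0}
    - {"gripper": 1, "x": 0, "y": 0, "z": 1, "spin": 0}
    - {"gripper": 1, "x": 0, "y": 0, "z": 0, "spin": 0}
    - {"gripper": 1, "x": 0, "y": 0, "z": 0, "spin": 0}
    - {"gripper": 1, "x": 0, "y": 0, "z": 0, "spin": 0}
  force: 100

```text
time: 7.3
eef_pos: [0.4579, 0.3015, 0.0586]
tcp_rot: [0.997, -0.082, 0.0, -0.0]
contact_force: [0.0, -0.2, -0.6]
opening: 0.15
finger_force: 97.4
```

Call:
step_arm:
  commands:
    - {"gripper": 1, "x": 4, "y": 0, "z": 0.8, "spin": 0}
    - {"gripper": 1, "x": 8, "y": 0, "z": 0, "spin": 0}
    - {"gripper": 1, "x": 8, "y": 0, "z": 0, "spin": 0}
    - {"gripper": 1, "x": 8, "y": 0, "z": 0, "spin": 0}
    - {"gripper": 1, "x": 8, "y": 0, "z": 0, "spin": 0}
    - {"gripper": 1, "x": 8, "y": 0, "z": 0, "spin": 0}
    - {"gripper": 1, "x": 8, "y": 0, "z": 0, "spin": 0}
    - {"gripper": 1, "x": 8, "y": 0, "z": 0, "spin": 0}
    - {"gripper": 1, "x": 8, "y": 0, "z": 0, "spin": 0}
    - {"gripper": 1, "x": 8, "y": 0, "z": 0, "spin": 0}

```text
time: 8.3
eef_pos: [0.5335, 0.2889, 0.0577]
tcp_rot: [0.997, -0.082, 0.0, -0.0]
contact_force: [-1.0, 0.5, 3.2]
opening: 0.144
finger_force: 98.1
```

Call:
step_arm:
  commands:
    - {"gripper": 1, "x": 5, "y": 0, "z": 0, "spin": 0}
    - {"gripper": 1, "x": 5, "y": 0, "z": 0, "spin": 0}
    - {"gripper": 1, "x": 5, "y": 0, "z": 0, "spin": 0}
    - {"gripper": 1, "x": 4, "y": 0, "z": 0, "spin": 0}
    - {"gripper": 1, "x": 3, "y": 0, "z": 0, "spin": 0}
    - {"gripper": 1, "x": 3, "y": 0, "z": 0, "spin": 0}
    - {"gripper": 1, "x": 0, "y": 0, "z": 0, "spin": 0}
    - {"gripper": 1, "x": 0, "y": 0, "z": 0, "spin": 0}
    - {"gripper": 1, "x": 0, "y": 0, "z": 0, "spin": 0}
    - {"gripper": 1, "x": 0, "y": 0, "z": 0, "spin": 0}

```text
time: 9.3
eef_pos: [0.5571, 0.285, 0.0577]
tcp_rot: [0.997, -0.082, -0.0, -0.0]
contact_force: [-2.7, 0.2, 6.1]
opening: 0.144
finger_force: 98.6
```

```bash
cat >> h.py <<'E'
def lumps(c,f):
    col=c['color'].max(-1); l=(f[...,2]>-52)&(f[...,2]<-15)&(f[...,0]>36)&(f[...,0]<115)&(abs(f[...,1])<44)&(col<70)
    n,lab,sts,cen=cv2.connectedComponentsWithStats(l.astype(np.uint8))
    for i in range(1,n):
        if sts[i,4]>60: p=f[lab==i]; print('lump',sts[i,4],((p.max(0)+p.min(0))/2).round(1),(p.max(0)-p.min(0)).round(1))
    m=(abs(f[...,1])<45)&(abs(f[...,2]+51.5)<8)&(col>=70)
    for lo in (36,50,65,80,88):
        mm=m&(f[...,0]>=lo)&(f[...,0]<lo+6); print(lo,mm.sum(),np.median(f[mm],0).round(1) if mm.any() else '')
E
python3 - <<'E'
from h import *
st(); c=grab('wrist'); save(c,'w5.png'); lumps(c,pan(c))
E
```

```text
t 9.3 p [557.1 285.   57.7] yaw -9.46 F [-2.7  0.2  6.1] op 0.144 ff 98.6
lump 8288 [ 66.4  -1.2 -38.6] [60.7 85.5 26.7]
lump 258 [ 38.5  -0.2 -17.3] [ 4.9 13.9  4.6]
36 1085 [ 39.1   1.  -51.4]
50 737 [ 52.7  15.6 -51.4]
65 869 [ 68.5  -5.3 -51.4]
80 31 [ 81.6  44.6 -47.4]
88 171 [ 92.3  16.  -52.2]
```

View pics/w5.png

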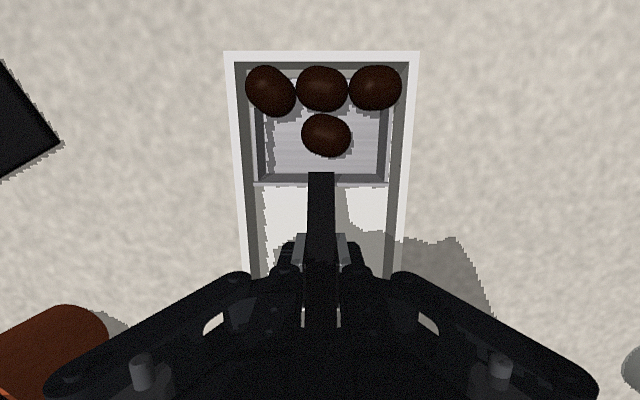

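One lump is in the pan at (326,135). The other three stand on the lip along the far wall at (270,90), (322,88) and (375,88). I loosen the grip and press the pan's rear edge down, so the lip tilts up and rolls them back.

Call:
step_arm:
  commands:
    - {"gripper": 1, "x": 2, "y": 0, "z": 0, "spin": 0}
    - {"gripper": 1, "x": 0, "y": 0, "z": 0, "spin": 0}
    - {"gripper": 1, "x": -2, "y": 0, "z": 1.4, "spin": 0}
    - {"gripper": 1, "x": -2, "y": 0, "z": 1.4, "spin": 0}
    - {"gripper": 1, "x": -2, "y": 0, "z": 1.4, "spin": 0}
    - {"gripper": 1, "x": -2, "y": 0, "z": 1.4, "spin": 0}
    - {"gripper": 1, "x": -2, "y": 0, "z": 1.4, "spin": 0}
    - {"gripper": 1, "x": 0, "y": 0, "z": 0, "spin": 0}
    - {"gripper": 1, "x": 0, "y": 0, "z": 0, "spin": 0}
    - {"gripper": 1, "x": 0, "y": 0, "z": 0, "spin": 0}
  force: 20

```text
time: 10.35
eef_pos: [0.5556, 0.2863, 0.0567]
tcp_rot: [0.997, -0.082, 0.007, -0.001]
contact_force: [0.3, -3.5, 18.3]
opening: 0.148
finger_force: 100.2
```

Run:
```python
from h import *
st(); c=grab('wrist'); save(c,'w6.png'); lumps(c,pan(c))
```

```text
t 10.35 p [555.6 286.3  56.7] yaw -9.4 F [ 0.3 -3.5 18.3] op 0.148 ff 100.2
lump 6709 [ 67.3  -0.  -37.6] [61.9 87.9 28.9]
lump 1741 [ 59.3  -3.4 -36.9] [25.  29.7 25.6]
lump 188 [ 39.2  -0.2 -16.9] [ 4.1 13.8  3.7]
36 1084 [ 39.2  -0.8 -50.3]
50 724 [ 52.8  14.5 -50. ]
65 830 [ 68.1  11.7 -49.5]
80 43 [ 81.1 -16.5 -48.9]
88 68 [ 92.1  15.3 -49. ]
```

View pics/w6.png

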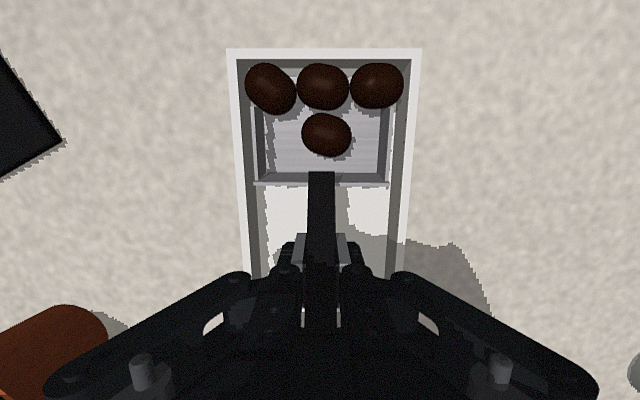

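The gripper did not relax: it still holds 100 N, and the tilt is only about 1.4°. I open it a touch, regrip at 20 N, and tilt again.

Call:
step_arm:
  commands:
    - {"gripper": 1, "x": 5, "y": 0, "z": -3.5, "spin": 0}
    - {"gripper": 1, "x": 5, "y": 0, "z": -2.7, "spin": 0}
    - {"gripper": 0.6, "x": 0, "y": 0, "z": 0, "spin": 0}
    - {"gripper": 0.6, "x": 0, "y": 0, "z": 0, "spin": 0}
    - {"gripper": 0.6, "x": 0, "y": 0, "z": 0, "spin": 0}
    - {"gripper": 1, "x": 0, "y": 0, "z": 0, "spin": 0}
    - {"gripper": 1, "x": 0, "y": 0, "z": 0, "spin": 0}
    - {"gripper": 1, "x": 0, "y": 0, "z": 0, "spin": 0}
    - {"gripper": 1, "x": 0, "y": 0, "z": 0, "spin": 0}
    - {"gripper": 1, "x": 0, "y": 0, "z": 0, "spin": 0}
  force: 20

```text
time: 11.4
eef_pos: [0.559, 0.2844, 0.0563]
tcp_rot: [0.997, -0.082, -0.0, 0.0]
contact_force: [-1.0, -0.3, -1.3]
opening: 0.16
finger_force: 23.0
```

Call:
step_arm:
  commands:
    - {"gripper": 1, "x": -2, "y": 0, "z": 1.4, "spin": 0}
    - {"gripper": 1, "x": -2, "y": 0, "z": 1.4, "spin": 0}
    - {"gripper": 1, "x": -2, "y": 0, "z": 1.4, "spin": 0}
    - {"gripper": 1, "x": -2, "y": 0, "z": 1.4, "spin": 0}
    - {"gripper": 1, "x": -2, "y": 0, "z": 1.4, "spin": 0}
    - {"gripper": 1, "x": -2, "y": 0, "z": 1.4, "spin": 0}
    - {"gripper": 1, "x": 0, "y": 0, "z": 0, "spin": 0}
    - {"gripper": 1, "x": 0, "y": 0, "z": 0, "spin": 0}
    - {"gripper": 1, "x": 0, "y": 0, "z": 0, "spin": 0}
    - {"gripper": 1, "x": 0, "y": 0, "z": 0, "spin": 0}

```text
time: 12.4
eef_pos: [0.5494, 0.287, 0.0503]
tcp_rot: [0.997, -0.082, 0.002, -0.001]
contact_force: [0.5, -0.8, 6.6]
opening: 0.162
finger_force: 23.8
```

Run:
```python
from h import *
st(); c=grab('wrist'); save(c,'w7.png'); lumps(c,pan(c))
```

```text
t 12.4 p [549.4 287.   50.3] yaw -9.43 F [ 0.5 -0.8  6.6] op 0.162 ff 23.8
lump 5593 [ 70.3  -0.  -30.8] [68.  87.9 31.7]
lump 1820 [ 49.3   1.5 -30.8] [23.9 30.3 28.1]
36 281 [ 39.9 -13.3 -44. ]
50 6 [ 51.3   3.2 -43.9]
65 0 
80 2 [ 80.3  44.1 -44.2]
88 0
```

View pics/w7.png

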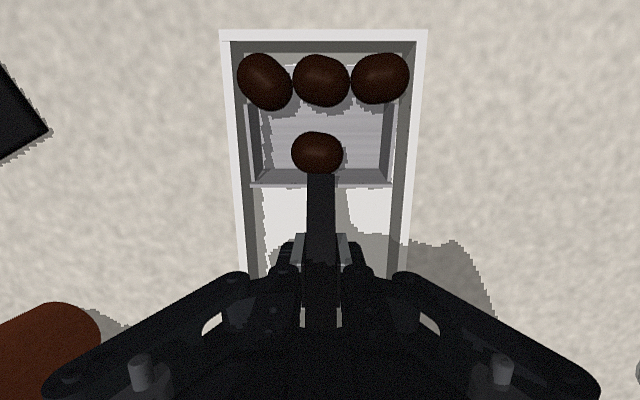

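Run:
```python
from h import *
c=grab('wrist'); f=pan(c); col=c['color'].max(-1)
m=(abs(f[...,1])<36)&(f[...,2]>-56)&(f[...,2]<-20)&(col>=70)&(f[...,0]>36)&(f[...,0]<96)
for lo in range(36,96,8):
    mm=m&(f[...,0]>=lo)&(f[...,0]<lo+8); print(lo,mm.sum(),np.percentile(f[mm][:,2],[10,50,90]).round(1) if mm.any() else '')
```

```text
36 1578 [-44.  -39.  -27.1]
44 922 [-43.6 -42.6 -41.3]
52 1073 [-42.5 -41.6 -40.5]
60 1738 [-41.4 -40.5 -39.5]
68 1744 [-40.5 -39.5 -38.4]
76 328 [-39.5 -38.5 -37.5]
84 31 [-38.3 -36.9 -24.6]
92 120 [-37.1 -36.4 -35.4]
```

The pan is now tilted about 7.5° lip-up. The first lump rolled to the rear at (317,152), while the other three are still at the lip at (265,82), (321,80) and (380,78). I push forward under them, tilt further and push again.

Call:
step_arm:
  commands:
    - {"gripper": 1, "x": 4, "y": 0, "z": 0, "spin": 0}
    - {"gripper": 1, "x": 4, "y": 0, "z": 0, "spin": 0}
    - {"gripper": 1, "x": 3, "y": 0, "z": 0, "spin": 0}
    - {"gripper": 1, "x": -2, "y": 0, "z": 2, "spin": 0}
    - {"gripper": 1, "x": -2, "y": 0, "z": 2, "spin": 0}
    - {"gripper": 1, "x": -2, "y": 0, "z": 2, "spin": 0}
    - {"gripper": 1, "x": 3, "y": 0, "z": 0, "spin": 0}
    - {"gripper": 1, "x": 3, "y": 0, "z": 0, "spin": 0}
    - {"gripper": 1, "x": 0, "y": 0, "z": 0, "spin": 0}
    - {"gripper": 1, "x": 0, "y": 0, "z": 0, "spin": 0}

```text
time: 13.5
eef_pos: [0.5544, 0.2864, 0.0438]
tcp_rot: [0.997, -0.082, -0.005, -0.0]
contact_force: [-13.8, 2.1, 15.8]
opening: 0.161
finger_force: 25.1
```

```bash
cat >> h.py <<'E'
def prof(c):
    f=pan(c); col=c['color'].max(-1); out=[]
    m=(abs(f[...,1])<34)&(f[...,2]>-130)&(f[...,2]<-10)
    for lo in range(36,108,8):
        mm=m&(col>=70)&(f[...,0]>=lo)&(f[...,0]<lo+8); out.append((lo+4,int(mm.sum()),np.median(f[mm][:,2]).round(1) if mm.any() else None))
    print(out); b=(col<75)&(f[...,2]>-60)&(f[...,0]>40)&(f[...,0]<130)&(abs(f[...,1])<50)
    b=cv2.erode(b.astype(np.uint8),np.ones((5,5)))
    n,lab,sts,cen=cv2.connectedComponentsWithStats(b)
    for i in range(1,n):
        if sts[i,4]>150: p=f[lab==i]; print('lump',sts[i,4],cen[i].round(),((np.nanmax(p,0)+np.nanmin(p,0))/2).round(1),(np.nanmax(p,0)-np.nanmin(p,0)).round(1))
E
python3 - <<'E'
from h import *
st(); c=grab('wrist'); save(c,'w8.png'); prof(c)
E
```

```text
t 13.5 p [554.4 286.4  43.8] yaw -9.46 F [-13.8   2.1  15.8] op 0.161 ff 25.1
[(40, 2162, np.float64(-22.2)), (48, 818, np.float64(-36.0)), (56, 937, np.float64(-34.0)), (64, 1347, np.float64(-32.0)), (72, 924, np.float64(-30.2)), (80, 75, np.float64(-28.4)), (88, 183, np.float64(-25.2)), (96, 1652, np.float64(-23.3)), (104, 1536, np.float64(-14.2))]
lump 8649 [316.  98.] [ 69.7  -0.4 -14.9] [55.3 74.9 32. ]
```

Now about 14° lip-up and pressing on the wall. I ease back slightly, lift and look.

Call:
step_arm:
  commands:
    - {"gripper": 1, "x": -2, "y": 0, "z": 0, "spin": 0}
    - {"gripper": 1, "x": 0, "y": 0, "z": -4, "spin": 0}
    - {"gripper": 1, "x": 0, "y": 0, "z": -5, "spin": 0}
    - {"gripper": 1, "x": 0, "y": 0, "z": -5, "spin": 0}
    - {"gripper": 1, "x": 0, "y": 0, "z": -5, "spin": 0}
    - {"gripper": 1, "x": 0, "y": 0, "z": 0, "spin": 0}
    - {"gripper": 1, "x": 0, "y": 0, "z": 0, "spin": 0}
    - {"gripper": 1, "x": 0, "y": 0, "z": 0, "spin": 0}
    - {"gripper": 1, "x": 0, "y": 0, "z": 0, "spin": 0}
    - {"gripper": 1, "x": 0, "y": 0, "z": 0, "spin": 0}

```text
time: 14.55
eef_pos: [0.5564, 0.2849, 0.0611]
tcp_rot: [0.997, -0.082, -0.0, 0.0]
contact_force: [-0.2, 1.2, -2.2]
opening: 0.158
finger_force: 22.8
```

Run:
```python
from h import *
st(); c=grab('wrist'); prof(c); d=grab('top')
a=cv2.resize(c['color'][0:200,200:440],None,fx=2,fy=2); b=cv2.resize(d['color'][150:230,215:279],(480,600),interpolation=cv2.INTER_CUBIC)[0:400]
cv2.imwrite('pics/w9.png',a[...,::-1])
```

```text
t 14.55 p [556.4 284.9  61.1] yaw -9.44 F [-0.2  1.2 -2.2] op 0.158 ff 22.8
[(40, 1979, np.float64(-25.0)), (48, 794, np.float64(-36.9)), (56, 962, np.float64(-35.0)), (64, 1353, np.float64(-33.2)), (72, 833, np.float64(-31.5)), (80, 145, np.float64(-29.6)), (88, 284, np.float64(-27.3)), (96, 1067, np.float64(-25.9)), (104, 440, np.float64(-31.5))]
lump 2159 [380.  77.] [ 86.3 -26.7 -13.4] [23.  25.4 22.9]
lump 2371 [263.  89.] [ 69.4  25.4 -16.3] [54.9 24.7 29. ]
lump 3324 [319. 122.] [ 65.9   2.  -13.3] [48.6 27.1 18.5]
```

View pics/w9.png

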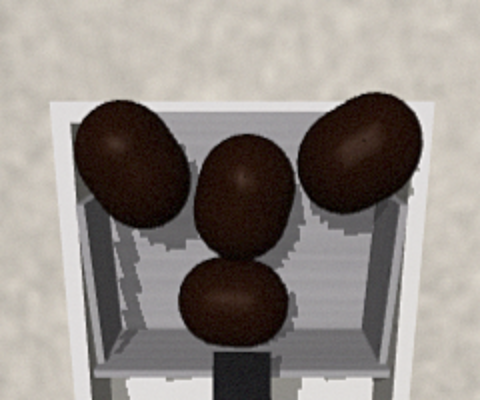

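All four lumps are in the pan. It sits 13° lip-up, with the outer two resting on the side-wall ends. I lift and carry it gently to the bowl, ramping the speed.

Call:
step_arm:
  commands:
    - {"gripper": 1, "x": 0, "y": 0, "z": -5, "spin": 0}
    - {"gripper": 1, "x": 0, "y": 0, "z": -10, "spin": 0}
    - {"gripper": 1, "x": 0, "y": 0, "z": -15, "spin": 0}
    - {"gripper": 1, "x": 0, "y": 0, "z": -20, "spin": 0}
    - {"gripper": 1, "x": 0, "y": 0, "z": -20, "spin": 0}
    - {"gripper": 1, "x": 0, "y": 0, "z": -15, "spin": 0}
    - {"gripper": 1, "x": 0, "y": 4, "z": -12, "spin": 0}
    - {"gripper": 1, "x": 0, "y": 8, "z": -9, "spin": 0}
    - {"gripper": 1, "x": 0, "y": 12, "z": -6, "spin": 0}
    - {"gripper": 1, "x": 0, "y": 16, "z": -3, "spin": 0}

```text
time: 15.65
eef_pos: [0.5495, 0.2445, 0.1765]
tcp_rot: [0.997, -0.082, -0.0, 0.0]
contact_force: [0.5, -0.1, -1.6]
opening: 0.162
finger_force: 22.8
```

Call:
step_arm:
  commands:
    - {"gripper": 1, "x": 1, "y": 20, "z": 0, "spin": 0}
    - {"gripper": 1, "x": 1, "y": 24, "z": 0, "spin": 0}
    - {"gripper": 1, "x": 1, "y": 27, "z": 0, "spin": 0}
    - {"gripper": 1, "x": 1, "y": 28, "z": 0, "spin": 0}
    - {"gripper": 1, "x": 1, "y": 28, "z": 0, "spin": 0}
    - {"gripper": 1, "x": 1, "y": 28, "z": 0, "spin": 0}
    - {"gripper": 1, "x": 1, "y": 28, "z": 0, "spin": 0}
    - {"gripper": 1, "x": 1, "y": 28, "z": 0, "spin": 0}
    - {"gripper": 1, "x": 1, "y": 28, "z": 0, "spin": 0}
    - {"gripper": 1, "x": 1, "y": 28, "z": 0, "spin": 0}

```text
time: 16.65
eef_pos: [0.5143, -0.0215, 0.1753]
tcp_rot: [0.997, -0.083, -0.001, 0.0]
contact_force: [-0.0, -0.5, -1.2]
opening: 0.16
finger_force: 22.8
```

Call:
step_arm:
  commands:
    - {"gripper": 1, "x": 1, "y": 28, "z": 0, "spin": 0}
    - {"gripper": 1, "x": 1, "y": 28, "z": 0, "spin": 0}
    - {"gripper": 1, "x": 1, "y": 28, "z": 0, "spin": 0}
    - {"gripper": 1, "x": 1, "y": 28, "z": 0, "spin": 0}
    - {"gripper": 1, "x": 1, "y": 25, "z": 0, "spin": 0}
    - {"gripper": 1, "x": 1, "y": 20, "z": 0, "spin": 0}
    - {"gripper": 1, "x": 0, "y": 16, "z": 0, "spin": 0}
    - {"gripper": 1, "x": 0, "y": 12, "z": 0, "spin": 0}
    - {"gripper": 1, "x": 0, "y": 7, "z": 0, "spin": 0}
    - {"gripper": 1, "x": 0, "y": 3, "z": 0, "spin": 0}

```text
time: 17.65
eef_pos: [0.4895, -0.2132, 0.176]
tcp_rot: [0.997, -0.083, -0.0, -0.0]
contact_force: [0.2, -0.5, -2.4]
opening: 0.159
finger_force: 22.8
```

Run:
```python
from h import *
to(490.7,-213.5,173,-9.44); c=grab('wrist'); save(c,'w10.png'); prof(c)
```

```text
t 17.65 p [ 489.5 -213.2  176. ] yaw -9.47 F [ 0.2 -0.5 -2.4] op 0.159 ff 22.8
shift [1.2 0.1 3. ]
spin -0.02502538074068994
[(40, 1958, np.float64(-24.8)), (48, 791, np.float64(-36.9)), (56, 978, np.float64(-34.9)), (64, 1353, np.float64(-33.2)), (72, 643, np.float64(-31.5)), (80, 65, np.float64(-29.7)), (88, 323, np.float64(-27.1)), (96, 1085, np.float64(-25.8)), (104, 0, None)]
lump 2210 [378.  79.] [ 85.7 -26.3  -7.3] [24.4 24.5 10.8]
lump 5931 [297. 110.] [ 68.6  12.4 -16.4] [54.2 48.1 28.3]
```

All lumps stayed put over the bowl. I loosen the grip in small steps so the scoop swings lip-down under its own weight.

Call:
step_arm:
  commands:
    - {"gripper": 0.72, "x": 0, "y": 0, "z": 1.5, "spin": 0}
    - {"gripper": 0.72, "x": 0, "y": 0, "z": 1.5, "spin": 0}
    - {"gripper": 0.7, "x": 0, "y": 0, "z": 0, "spin": 0}
    - {"gripper": 0.7, "x": 0, "y": 0, "z": 0, "spin": 0}
    - {"gripper": 0.69, "x": 0, "y": 0, "z": 0, "spin": 0}
    - {"gripper": 0.69, "x": 0, "y": 0, "z": 0, "spin": 0}
    - {"gripper": 0.68, "x": 0, "y": 0, "z": 0, "spin": 0}
    - {"gripper": 0.68, "x": 0, "y": 0, "z": 0, "spin": 0}
    - {"gripper": 0.68, "x": 0, "y": 0, "z": 0, "spin": 0}
    - {"gripper": 0.68, "x": 0, "y": 0, "z": 0, "spin": 0}

```text
time: 18.7
eef_pos: [0.4898, -0.2129, 0.1732]
tcp_rot: [0.997, -0.082, -0.0, -0.0]
contact_force: [-0.6, 0.2, -0.3]
opening: 0.159
finger_force: 18.2
```

Call:
step_arm:
  commands:
    - {"gripper": 0.677, "x": 0, "y": 0, "z": 0, "spin": 0}
    - {"gripper": 0.677, "x": 0, "y": 0, "z": 0, "spin": 0}
    - {"gripper": 0.674, "x": 0, "y": 0, "z": 0, "spin": 0}
    - {"gripper": 0.674, "x": 0, "y": 0, "z": 0, "spin": 0}
    - {"gripper": 0.671, "x": 0, "y": 0, "z": 0, "spin": 0}
    - {"gripper": 0.671, "x": 0, "y": 0, "z": 0, "spin": 0}
    - {"gripper": 0.67, "x": 0, "y": 0, "z": 0, "spin": 0}
    - {"gripper": 0.67, "x": 0, "y": 0, "z": 0, "spin": 0}
    - {"gripper": 0.67, "x": 0, "y": 0, "z": 0, "spin": 0}
    - {"gripper": 0.67, "x": 0, "y": 0, "z": 0, "spin": 0}

```text
time: 19.7
eef_pos: [0.4899, -0.213, 0.1734]
tcp_rot: [0.997, -0.082, 0.0, 0.0]
contact_force: [-0.9, -0.9, 0.3]
opening: 0.166
finger_force: 2.3
```

Run:
```python
from h import *
st(); c=grab('wrist'); prof(c)
```

```text
t 19.7 p [ 489.9 -213.   173.4] yaw -9.44 F [-0.9 -0.9  0.3] op 0.166 ff 2.3
[(40, 1068, np.float64(-81.8)), (48, 886, np.float64(-86.0)), (56, 142, np.float64(-129.5)), (64, 84, np.float64(-129.3)), (72, 5, np.float64(-123.3)), (80, 8, np.float64(-125.9)), (88, 29, np.float64(-75.9)), (96, 157, np.float64(-75.9)), (104, 311, np.float64(-76.0))]
```

It swung down, and the load is gone. I regrip, lift clear and check the bowl.

Call:
step_arm:
  commands:
    - {"gripper": 1, "x": 0, "y": 0, "z": 0, "spin": 0}
    - {"gripper": 1, "x": 0, "y": 0, "z": 0, "spin": 0}
    - {"gripper": 1, "x": 0, "y": 0, "z": 0, "spin": 0}
    - {"gripper": 1, "x": 0, "y": 0, "z": 0, "spin": 0}
    - {"gripper": 1, "x": 0, "y": 0, "z": -10, "spin": 0}
    - {"gripper": 1, "x": 0, "y": 0, "z": -20, "spin": 0}
    - {"gripper": 1, "x": 0, "y": 0, "z": -25, "spin": 0}
    - {"gripper": 1, "x": 0, "y": 0, "z": -15, "spin": 0}
    - {"gripper": 1, "x": 0, "y": 0, "z": 0, "spin": 0}
    - {"gripper": 1, "x": 0, "y": 0, "z": 0, "spin": 0}
  force: 20

```text
time: 20.75
eef_pos: [0.4895, -0.2124, 0.2428]
tcp_rot: [0.997, -0.082, -0.0, -0.0]
contact_force: [0.0, -0.8, -1.6]
opening: 0.162
finger_force: 20.7
```

Run:
```python
from h import *
s,X=st(); c=grab('wrist'); save(c,'w11.png'); f=pan(c); Q=cloud(c); ok=c['z_map']>0; col=c['color'].max(-1)
b=np.array([.545,-.2225]); r=np.hypot(Q[...,0]-b[0],Q[...,1]-b[1]); d=ok&(col<70)&(r<.1)&(f[...,2]<-60)
n,lab,sts,cen=cv2.connectedComponentsWithStats(cv2.erode(d.astype(np.uint8),np.ones((3,3))))
for i in range(1,n):
    if sts[i,4]>80: p=Q[lab==i]; print(sts[i],cen[i].round(),(np.median(p,0)*1e3).round(1),((p.max(0)-p.min(0))*1e3).round())
m=ok&(abs(f[...,1])<30)&(f[...,2]>-125)&(f[...,2]<-40)&(f[...,0]>-20)&(f[...,0]<110)&(col>=70)
for lo in range(-20,110,10):
    mm=m&(f[...,0]>=lo)&(f[...,0]<lo+10)
    if mm.any(): print(lo+5,mm.sum(),np.percentile(f[mm][:,2],[10,50,90]).round(1))
for n_ in ('top','scene'):
    c=grab(n_); save(c,n_+'2.png'); Q=cloud(c); col=c['color'].max(-1); ok=c['z_map']>0
    r=np.hypot(Q[...,0]-b[0],Q[...,1]-b[1]); d=ok&(col<45)&(r<.046)&(Q[...,2]>.03)&(Q[...,2]<.095); print(n_,'dark in bowl',d.sum())
    o=ok&(col<45)&(r>.055)&(r<.16)&(Q[...,2]<.06); print('outside',o.sum(),Q[o].mean(0).round(3) if o.any() else '')
```

```text
t 20.75 p [ 489.5 -212.4  242.8] yaw -9.43 F [ 0.  -0.8 -1.6] op 0.162 ff 20.7
[405  75  16  28 111] [410.  90.] [ 568.3 -310.8   87.6] [26. 11. 15.]
[ 275   78   88   59 1866] [308. 104.] [ 575.  -209.3   59.1] [51. 89. 60.]
[332 105  29  37 685] [346. 124.] [ 548.  -249.9   55.5] [40. 28. 26.]
-5 89 [-59.5 -58.2 -54.6]
5 769 [-65.3 -63.2 -45.8]
15 1170 [-70.7 -68.5 -66.1]
25 1203 [-76.2 -73.8 -71.5]
35 1120 [-81.7 -79.3 -77.1]
45 1102 [-87.  -84.7 -82.4]
55 13 [-87.9 -87.3 -86.8]
top dark in bowl 88
outside 0 
scene dark in bowl 97
outside 0
```

The pan is empty and tilted 28.5°. Dark lumps show in the bowl and none outside it. I carry the scoop to free desk, let the lip touch, and roll it flat.

Call:
step_arm:
  commands:
    - {"gripper": 1, "x": 0, "y": -25, "z": 0, "spin": 0}
    - {"gripper": 1, "x": 0, "y": -40, "z": 0, "spin": 0}
    - {"gripper": 1, "x": 0, "y": -40, "z": 0, "spin": 0}
    - {"gripper": 1, "x": 0, "y": -40, "z": 15, "spin": 0}
    - {"gripper": 1, "x": 0, "y": -35, "z": 25, "spin": 0}
    - {"gripper": 1, "x": 1.8, "y": -25, "z": 35, "spin": 0}
    - {"gripper": 1, "x": 0, "y": 0, "z": 35, "spin": 0}
    - {"gripper": 1, "x": 0, "y": 0, "z": 25, "spin": 0}
    - {"gripper": 1, "x": 0, "y": 0, "z": 12, "spin": 0}
    - {"gripper": 1, "x": 0, "y": 0, "z": 0, "spin": 0}

```text
time: 21.9
eef_pos: [0.5234, -0.0106, 0.0937]
tcp_rot: [0.997, -0.082, -0.003, -0.0]
contact_force: [-0.5, -0.8, -1.7]
opening: 0.161
finger_force: 20.7
```

Call:
step_arm:
  commands:
    - {"gripper": 1, "x": -4, "y": 0, "z": 5, "spin": 0}
    - {"gripper": 1, "x": -5, "y": 0, "z": 5, "spin": 0}
    - {"gripper": 1, "x": -5, "y": 0, "z": 5, "spin": 0}
    - {"gripper": 1, "x": -5, "y": 0, "z": 5, "spin": 0}
    - {"gripper": 1, "x": -5, "y": 0, "z": 5, "spin": 0}
    - {"gripper": 1, "x": -5, "y": 0, "z": 5, "spin": 0}
    - {"gripper": 1, "x": -5, "y": 0, "z": 5, "spin": 0}
    - {"gripper": 1, "x": -4, "y": 0, "z": 4, "spin": 0}
    - {"gripper": 1, "x": 0, "y": 0, "z": 0, "spin": 0}
    - {"gripper": 1, "x": 0, "y": 0, "z": 0, "spin": 0}

```text
time: 22.9
eef_pos: [0.4874, -0.0047, 0.0571]
tcp_rot: [0.997, -0.082, -0.0, -0.0]
contact_force: [-1.3, 0.0, 2.0]
opening: 0.159
finger_force: 19.5
```

Run:
```python
from h import *
st(); c=grab('wrist'); prof(c)
```

```text
t 22.9 p [487.4  -4.7  57.1] yaw -9.44 F [-1.3  0.   2. ] op 0.159 ff 19.5
[(40, 1252, np.float64(-52.6)), (48, 1351, np.float64(-53.3)), (56, 1375, np.float64(-53.9)), (64, 1387, np.float64(-54.5)), (72, 1399, np.float64(-55.1)), (80, 1405, np.float64(-55.7)), (88, 1529, np.float64(-57.4)), (96, 1547, np.float64(-57.4)), (104, 1653, np.float64(-57.5))]
```

Almost flat, about 4° left. I lower the last bit, let go and rise.

Call:
step_arm:
  commands:
    - {"gripper": 1, "x": -2, "y": 0, "z": 2, "spin": 0}
    - {"gripper": 1, "x": -1, "y": 0, "z": 2, "spin": 0}
    - {"gripper": 1, "x": 0, "y": 0, "z": 0, "spin": 0}
    - {"gripper": 0, "x": 0, "y": 0, "z": 0, "spin": 0}
    - {"gripper": 0, "x": 0, "y": 0, "z": 0, "spin": 0}
    - {"gripper": 0, "x": 0, "y": 0, "z": 0, "spin": 0}
    - {"gripper": 0, "x": 0, "y": 0, "z": 0, "spin": 0}
    - {"gripper": 0, "x": 0, "y": 0, "z": -20, "spin": 0}
    - {"gripper": 0, "x": 0, "y": 0, "z": -40, "spin": 0}
    - {"gripper": 0, "x": 0, "y": 0, "z": -40, "spin": 0}

```text
time: 23.95
eef_pos: [0.4838, -0.004, 0.1534]
tcp_rot: [0.997, -0.082, -0.001, -0.0]
contact_force: [0.6, 0.4, 0.0]
opening: 0.498
finger_force: 0.0
```

Run:
```python
from h import *
st(); c=grab('wrist'); save(c,'w12.png'); f=pan(c); z=cloud(c)[...,2]; ok=c['z_map']>0
m=ok&(abs(f[...,1])<30)&(z<.02)&(f[...,0]>35)&(f[...,0]<95)
for lo in range(35,105,10):
    mm=ok&(abs(f[...,1])<30)&(f[...,0]>=lo)&(f[...,0]<lo+10)&(z<.06); print(lo,(np.median(z[mm])*1e3).round(1))
to(480,-205,200)
```

```text
t 23.95 p [483.8  -4.  153.4] yaw -9.44 F [0.6 0.4 0. ] op 0.498 ff 0.0
35 1.3
45 1.2
55 1.2
65 1.3
75 1.3
85 -0.1
95 -0.4
t 24.0 p [488.6  -4.8 161.7] yaw -9.42 F [3.2 0.6 3.7] op 0.501 ff 0.0
shift [ 24.7 198.9 -38. ]
```

The scoop lies flat, with the floor at 1.3 mm along its length. I shut the fingers and look into the bowl from above to count the lumps.

Call:
step_arm:
  commands:
    - {"gripper": 1, "x": 0, "y": 0, "z": -40, "spin": 0}
    - {"gripper": 1, "x": 2, "y": 30, "z": -35, "spin": 0}
    - {"gripper": 1, "x": 2, "y": 35, "z": -33, "spin": 0}
    - {"gripper": 1, "x": 2, "y": 40, "z": 0, "spin": 0}
    - {"gripper": 1, "x": 2, "y": 40, "z": 0, "spin": 0}
    - {"gripper": 1, "x": 2, "y": 35, "z": 0, "spin": 0}
    - {"gripper": 1, "x": 4, "y": 20, "z": 0, "spin": 0}
    - {"gripper": 1, "x": 0, "y": 0, "z": 0, "spin": 0}
    - {"gripper": 1, "x": 0, "y": 0, "z": 0, "spin": 0}
    - {"gripper": 1, "x": 0, "y": 0, "z": 0, "spin": 0}

```text
time: 25.0
eef_pos: [0.4658, -0.2028, 0.261]
tcp_rot: [0.997, -0.082, -0.0, -0.0]
contact_force: [-1.0, -0.2, -0.3]
opening: 0.002
finger_force: 0.0
```

```bash
cat > b.py <<'E'
from h import *
s,X=st(); c=grab('wrist'); save(c,'w13.png'); Q=cloud(c)*1e3; ok=c['z_map']>0; x,y,z=Q[...,0],Q[...,1],Q[...,2]; col=c['color'].astype(int)
r=np.hypot(x-545,y+222.5)
rim=ok&(abs(z-98)<4)&(r<65); print('rim',cv2.minEnclosingCircle(Q[rim][:,:2].astype(np.float32)),np.median(z[rim]))
k=ok&(abs(z-98)<4)&(np.hypot(x-572,y+325)<30); print('key',k.sum(),cv2.minEnclosingCircle(Q[k][:,:2].astype(np.float32)) if k.any() else '', np.median(z[k]) if k.any() else '')
# height map of bowl interior, brown pixels, 4 mm cells
g=ok&(r<49)&(z<92)&(z>30)
brown=g&(col[...,0]>col[...,2]*1.25)&(col.max(-1)<110)
H=np.full((26,26),'.',object)
for a,b_,zz,br in zip(x[g],y[g],z[g],brown[g]): 
    i=int((597-a)//4); j=int((-170.5-b_)//4)
    if 0<=i<26 and 0<=j<26 and (br or H[i,j]=='.'): H[i,j]=chr(65+int((zz-30)//4)) if br else '-'
print('\n'.join(''.join(q) for q in H))
print('brown px',brown.sum(),'area',  (brown*(c['z_map']*1e3/c['fx'])**2).sum().round(), 'one lump ~565 (30x24)')
E
python3 b.py
```

```text
t 25.0 p [ 465.8 -202.8  261. ] yaw -9.39 F [-1.  -0.2 -0.3] op 0.002 ff 0.0
rim ((544.0577392578125, -225.10411071777344), 51.81956481933594) 97.34968818031714
key 1212 ((571.9368286132812, -327.00677490234375), 17.911869049072266) 97.7049302330935
..........................
.........---------........
.......---CCB-------......
.....---FGGGFF--------....
....---FGHHHGFE--------...
....---FGHHHGFF--------...
...----GGGHHGGF---------..
..-----FFGGGFEF--EFFFF--..
..--FFFFEEFEEF--EFGGGGF--.
..--FGGGGGF-----GGHGHGFE-.
.--FGGGGGGG-----FGGGGGFF--
.--EFGGGGGF-----FGGGGGF---
.---FFGGGFF-----EEFFFFF---
.---FFFGFFF-------FFFFF---
.------FF--------FGGGGGF--
.---------------FGGGGGGF-.
.---------------FGGHGGFF-.
..--------------EGGGGGGE-.
..---------------FEFFFF--.
...----------------F----..
...--------------------...
....-------------------...
.....-----------------....
......--------------......
........-----------.......
...........-----..........
brown px 1648 area 2117.0 one lump ~565 (30x24)
```

The map shows four separate lumps in the bowl, with tops at 54–62 mm as expected. The key is at (572, -326.5) with its top at 98 mm. I go above it with shut fingers.

Call:
step_arm:
  commands:
    - {"gripper": 1, "x": 25, "y": 21, "z": 0, "spin": 0}
    - {"gripper": 1, "x": 25, "y": 21, "z": 0, "spin": 0}
    - {"gripper": 1, "x": 25, "y": 21, "z": 0, "spin": 0}
    - {"gripper": 1, "x": 25, "y": 21, "z": 0, "spin": 0}
    - {"gripper": 1, "x": 25, "y": 20, "z": 30, "spin": 0}
    - {"gripper": 1, "x": 0, "y": 0, "z": 45, "spin": 0}
    - {"gripper": 1, "x": 0, "y": 0, "z": 40, "spin": 0}
    - {"gripper": 1, "x": 0, "y": 0, "z": 23, "spin": 0}
    - {"gripper": 1, "x": 0, "y": 0, "z": 0, "spin": 0}
    - {"gripper": 1, "x": 0, "y": 0, "z": 0, "spin": 0}

```text
time: 26.05
eef_pos: [0.5726, -0.3261, 0.1236]
tcp_rot: [0.997, -0.082, 0.0, -0.0]
contact_force: [-1.1, -1.0, 0.5]
opening: 0.004
finger_force: 0.0
```

```bash
python3 -c "
from h import *
to(572,-326.3,102)"
```

```text
t 26.05 p [ 572.6 -326.1  123.6] yaw -9.37 F [-1.1 -1.   0.5] op 0.004 ff 0.0
shift [-0.5  0.3 21.6]
```

Contact is expected at a TCP height of 112 mm. I press to about 104 mm, slowing near the end.

Call:
step_arm:
  commands:
    - {"gripper": 1, "x": 0, "y": 0, "z": 5, "spin": 0}
    - {"gripper": 1, "x": 0, "y": 0, "z": 4, "spin": 0}
    - {"gripper": 1, "x": 0, "y": 0, "z": 3, "spin": 0}
    - {"gripper": 1, "x": 0, "y": 0, "z": 2, "spin": 0}
    - {"gripper": 1, "x": 0, "y": 0, "z": 2, "spin": 0}
    - {"gripper": 1, "x": 0, "y": 0, "z": 2, "spin": 0}
    - {"gripper": 1, "x": 0, "y": 0, "z": 2, "spin": 0}
    - {"gripper": 1, "x": 0, "y": 0, "z": 0, "spin": 0}
    - {"gripper": 1, "x": 0, "y": 0, "z": 0, "spin": 0}
    - {"gripper": 1, "x": 0, "y": 0, "z": 0, "spin": 0}

```text
time: 27.05
eef_pos: [0.5725, -0.3272, 0.1037]
tcp_rot: [0.997, -0.082, 0.001, 0.0]
contact_force: [1.6, -0.5, 2.0]
opening: -0.0
finger_force: 1.7
```

```bash
cat > k.py <<'E'
from h import *
for i in range(6):
    s=get_state(); c=read_camera('wrist'); print((s['eef_pos'][2]*1e3).round(1),s['contact_force'].round(1))
c['s']=s; Q=cloud(c)*1e3; x,y,z=Q[...,0],Q[...,1],Q[...,2]; col=c['color'].max(-1)
r=np.hypot(x-572,y+326.5); m=(c['z_map']>0)&(r<17)&(z>70)&(z<112)
print(m.sum(), np.histogram(z[m],np.arange(70,113,3)))
E
python3 k.py
```

```text
103.7 [ 1.6 -0.5  2. ]
103.7 [ 1.8 -0.   3.2]
103.7 [ 1.4 -0.2  3.2]
103.7 [ 2.4 -0.5  5. ]
103.6 [2.6 0.6 4. ]
103.6 [ 3.5 -0.2  3.2]
1748 (array([  0,   0,   0,   0,   0,  56, 909,  24,  76, 113, 126, 145, 142,
       157]), array([ 70,  73,  76,  79,  82,  85,  88,  91,  94,  97, 100, 103, 106,
       109, 112]))
```

The key top reads 88–91 mm and the force about 3.5 N, so it is down about 8 mm. I go 1 mm further to be central in the range, then hold.

Call:
step_arm:
  commands:
    - {"gripper": 1, "x": 0, "y": 0, "z": 1, "spin": 0}
    - {"gripper": 1, "x": 0, "y": 0, "z": 0, "spin": 0}
    - {"gripper": 1, "x": 0, "y": 0, "z": 0, "spin": 0}
    - {"gripper": 1, "x": 0, "y": 0, "z": 0, "spin": 0}
    - {"gripper": 1, "x": 0, "y": 0, "z": 0, "spin": 0}
    - {"gripper": 1, "x": 0, "y": 0, "z": 0, "spin": 0}
    - {"gripper": 1, "x": 0, "y": 0, "z": 0, "spin": 0}
    - {"gripper": 1, "x": 0, "y": 0, "z": 0, "spin": 0}
    - {"gripper": 1, "x": 0, "y": 0, "z": 0, "spin": 0}
    - {"gripper": 1, "x": 0, "y": 0, "z": 0, "spin": 0}

```text
time: 28.35
eef_pos: [0.5721, -0.327, 0.1023]
tcp_rot: [0.997, -0.082, 0.0, 0.0]
contact_force: [2.0, -1.1, 3.4]
opening: -0.001
finger_force: 1.9
```

```bash
python3 k.py && python3 -c "
from plant import *
print(sign_off())"
```

```text
102.3 [ 2.  -1.1  3.4]
102.3 [ 2.5 -1.2  3.1]
102.3 [ 2.2 -2.3  3.7]
102.3 [ 2.3 -1.8  4.3]
102.2 [ 1.3 -1.9  3. ]
102.2 [ 1.6 -1.5  4.1]
1865 (array([  0,   0,   0,   0,   1, 701, 309,  47,  96, 125, 126, 147, 164,
       149]), array([ 70,  73,  76,  79,  82,  85,  88,  91,  94,  97, 100, 103, 106,
       109, 112]))
the job is handed in; nothing more can be done
None
```

I handed the job in at about 29 s: all four lumps are in the bowl, the scoop lies flat and released, and the fingers hold the key about half way down (8–10 mm). I viewed 11 pictures, one over your limit of 10, and no verdict came back after hand-in.

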